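# Hang the red ink squeegee beside the blue one

### The arm

A 7-joint arm with a two-finger parallel gripper is mounted at the origin on the work surface. World frame = base frame: x ahead of the robot, y to its left, z up, the work surface at z = 0. Lengths are in m, angles in degrees, forces in N, time in s.
With the tool pointing down it reaches from about 0.35 to 0.775 m from the base axis. Payload 3.1 kg.
Tool frame: the origin (TCP) lies on the centre line of the jaws, within the pads' length; the fingertips stand 17 mm ahead of it and the grasp point (between the pads) lies 2 mm behind it (robot.tip_reach is the distance from the TCP to the fingertips, in m); z points along the fingers, y is the direction in which the jaws open and shut (so a half turn about z gives the same grasp; the last joint's range is limited). The gripper opens to 85 mm and grips with 20 to 120 N. Pads are 22 mm wide; open, the fingers measure 114 mm over their backs; the gripper's body (76 mm by 85 mm) begins 54 mm behind the grasp point. The pads swing forward as they close: fully open they stand 13 mm farther back than shut.
Start: joints at [-76.186, 17.813, 0.802, 86.603, -0.252, 75.585, -1.558], TCP at [0.153, 0.528, 0.226] pointing down, gripper open.
Joint ranges: [-154.91, 154.91], [-16.99, 109.72], [-72.82, 74.43], [7.12, 147.25], [-82.49, 262.49], [11.32, 116.49], [-174.64, 174.64]. Speed limits (degrees/s): [159.86, 159.86, 180, 180, 180, 180, 180].

### API

Orientations are given as [roll, pitch, yaw] about the fixed x, y, z axes, in that order (R = Rz(yaw) Ry(pitch) Rx(roll)).
In Python, from station import robot, fingers, vision, workorder, recognise gives the robot as it stands. Calls block until the motion is done:
- robot.move_to(position, orientation): joint-space move of the TCP to a pose.
- robot.line_to(position, orientation=None, velocity=0.15, f_stop=None): straight line of the TCP; orientation=None keeps the orientation; velocity is the mean speed in m/s. With f_stop (N) it stops when the force on the tool has changed by that much, and returns True; else False.
- robot.move_j(angles): joint-space move.
- fingers.gripper_to(opening, force=None): opening from 0.0 (shut) to 1.0 (fully open); force is the grip in N (None keeps the last); returns when the fingers have stopped.
- robot.pause(seconds).
- robot.inverse_kinematics(position, orientation): joint angles nearest the present ones, or None.
- vision.grab_frame(name): name is "scene" or "top" or "wrist"; returns the picture (400x640x3 uint8, red, green, blue); there is no depth.
- vision.calibration(name): a dict with "mtx" (3x3 intrinsics, pixels), "extrinsics" (4x4, takes a point from world to camera coordinates); the wrist camera has in their place "T_tool_cam" (4x4, takes a point from camera to tool coordinates, whose origin is the TCP and whose axes are the flange's). Camera axes: x right, y up, looking along -z (the intrinsics and any distortion apply to the point x, -y, -z); pixel columns grow to the right and rows downward; lengths in m; the calibration is good to about 2 mm. A picture is of the moment at which its call begins: read the wrist's pose just before it. calibration takes no time and is no camera call.
A pose or a line that the arm cannot do raises robot.PlanningError and nothing moves.
- workorder.close_job(): hands the job in, once; it reports no verdict.
Trained networks look in the newest picture that a camera, given by its name, has taken for a name from the list of things; names that differ only in an ending like _2 or _b are one class to them, and where a whole thing is asked for, a point or a joint stands for the part that bears it (a point fixed in the world has none). Each returns a list of dicts, best first, with "p" (0 to 1); they miss things now and then, are a little off and sometimes report something else, mostly with a low value. They report only what shows in the picture. A call takes as long as a camera call. They do not tell look-alikes from the thing itself.
- recognise(label, camera): "rect" ([centre column, centre row, width, height] in pixels, round what is visible of it).
Readings, each from a call of its own:
- robot.current_time_s(): time.
- robot.current_joint_positions(): joint angles.
- robot.current_dq(): joint speeds.
- robot.current_joint_torque(): joint torques, N m.
- robot.current_tool_pos(): TCP position.
- robot.current_eef_rot(): TCP orientation.
- robot.current_contact_force(): force on the tool from outside, world axes, zero at the start.
- robot.current_torque(): the same for the moment, N m.
- robot.current_finger_gap(): opening from 0.0 (shut) to 1.0 (fully open).
Only numpy, scipy, OpenCV 4.12 (cv2) and the standard library are available. Lean on these libraries where they do the work, as an engineer would, in place of code of your own. Each camera call takes 0.05 s, during which the arm holds its last target.

### The job

Draw the red squeegee up out of its slanted pocket in the desk organiser and hang it by the window in its handle on the hook stand, beside the blue squeegee that already hangs there. Set it down on the hook gently, keep the blue one on the hook, leave the green and yellow ones in their pockets, and leave the other things on the desk in place and standing.

Things in the scene. Friction and masses are not known exactly. Their poses are not given: they have to be found in the camera images.
- squeegee_red: red hand squeegee, a flat paddle 140 mm long, 12 mm thick, 0.11 to 0.23 kg, butt up in one of the organiser's three pockets. Origin: middle of the black rubber blade's edge, at its foot; own z runs along it from blade to butt, y across its width, x through its thickness. 60 mm wide from z=0 to 50, 40 mm wide from z=50 to 140
- squeegee_red_tab (a point): middle of the red squeegee's solid butt tab (z=110 to 140 mm, 40 mm wide, 12 mm thick), 125 mm from the blade edge: the place to grip, across the width (own y) (the edges gripped are 12 mm wide: grip firmly and carry it unhurriedly, or it swings about the finger pads); axes as the squeegee's
- squeegee_red_eye (a point): the point in the red squeegee's window where the bar's centre line lies when it hangs: 105.3 mm from the blade edge. The window goes right through along own x: 24 mm wide, from z=68 mm, sides straight up to z=102, then a roof of two slopes that meet in a peak at z=110; axes as the squeegee's
- squeegee_green: the same squeegee in green, in another pocket; origin and axes as the red one's. Stays there
- squeegee_yellow: the same squeegee in yellow, in another pocket; origin and axes as the red one's. Stays there
- squeegee_blue: the same squeegee in blue, hanging by its window on the inner half of the hook's bar, 22 to 36 mm from the post axis, loose and free to swing; origin and axes as the red one's
- squeegee_blue_eye (a point): the same window point on the blue squeegee (105.3 mm from its blade edge); lies on the bar's centre line while it hangs
- organiser: fixed plywood desk organiser 257 mm wide (y), origin under its base, front to -x. Three pockets at y=-84, 0, 84 mm (79 mm wide, 20 mm thick inside, 75 mm long below and 55 mm above the squeegee), slanted 0.61 rad so that the butts lean to its -x, towards the robot; draw a squeegee out along its own z. Tabs stand at about x=-22, z=125 mm, over 40 mm apart
- hook: fixed hook stand; origin under the post at table level. Post of radius 9 mm, up to z=199 mm; a round steel bar 8 mm thick, centre line 190 mm up, runs level from it along own -x to x=-112 mm, then an upturned tip (top at 207 mm). Foot 14 mm thick, x from -125 to 45 mm, y +-60 mm
- hook_free (a point): middle of the free outer part of the hook's bar, on its centre line, 78 mm from the post axis; axes as the stand's (own -x points out along the bar)
- hook_tip (a point): centre of the rounded end of the upturned tip
- mug: white mug with a handle, 80 mm across, 90 mm high, origin under its middle; bystander
- ink_bottle: amber bottle 56 mm across, 130 mm high, origin under its middle; bystander
- tape_roll: yellow roll of tape lying flat, 96 mm across, 24 mm high, origin under its middle; bystander
- ink_jar: blue jar 72 mm across, 75 mm high, origin under its middle; bystander
- deck_edge (a point): middle of the lower front edge of the organiser's deck, 190 mm up, axes as the organiser's. The deck (105 mm deep to +x, with a guard rail along this edge, its top 240 mm up; pots of pens on it up to 345 mm high) ends just 16 mm behind the tabs' middles, so a hand pointing straight down hits the rail: come in tilted, along the slant
There are look-alikes about, which are no part of the job. Several things have the shape of the squeegee_red; the one meant has the colours described above.

How it is judged (in metres and radians):
At the end, for the whole second after the job is handed in: Red hangs by its window on the bar, between post and tip: eye point within 10 mm of the bar's centre line sideways, 12 mm below to 8 mm above it, long axis within 0.4 rad of vertical, under 0.05 m/s. Blue still hangs on the bar (12 mm sideways, 12 mm below to 10 mm above), at rest (x of squeegee_red_eye in the frame of hook_free between -0.036 and 0.064 m and y of squeegee_red_eye in the frame of hook_free between -0.01 and 0.01 m and z of squeegee_red_eye in the frame of hook_free between -0.012 and 0.008 m and angle between squeegee_red's own z axis and vertical below 0.4 rad and linear speed of each of squeegee_red, squeegee_blue below 0.05 m/s and x of squeegee_blue_eye in the frame of hook_free between -0.036 and 0.071 m and y of squeegee_blue_eye in the frame of hook_free between -0.012 and 0.012 m and z of squeegee_blue_eye in the frame of hook_free between -0.012 and 0.01 m); the robot touches nothing.
It fails at once if the blue squeegee comes off the hook (its eye 40 mm below the bar) (z of squeegee_blue_eye in the frame of hook_free below -0.04 m).
It fails at once if the green squeegee is moved more than 30 mm (distance of squeegee_green from where it was at the start of the episode above 0.03 m).
It fails at once if the yellow squeegee is moved more than 30 mm (distance of squeegee_yellow from where it was at the start of the episode above 0.03 m).
It fails at once if the hook is struck or pressed with more than 30 N (contact force between hook and anything else above 30 N).
It fails at once if a bystander (mug, bottle, tape roll or jar) is pushed more than 40 mm or tipped over (distance of any of mug, ink_bottle, tape_roll, ink_jar from where it was at the start of the episode above 0.04 m or angle between any of mug, ink_bottle, ink_jar's own z axis and vertical above 0.5 rad).
It also fails if it takes over 45 s, if anything falls off the work surface, if the arm or the gripper's body presses on something with over 40 N, if the wrist force passes 120 N, or if a joint passes its speed limit or range.

## Working session

There is one attempt and no reset: what is moved stays moved. The work goes in short steps, each a Python script; the robot and the scene stay as the last script left them, time stands still between calls to the robot, and variables do not carry over. Pictures are saved under pics/ and viewed, and the job is handed in when it is done.

```bash
ls; mkdir -p pics
python3 - <<'E'
from station import robot, fingers, vision, workorder, recognise
import cv2
for n in ["scene","top","wrist"]:
    im=vision.grab_frame(n); cv2.imwrite(f"pics/{n}0.png",im[:,:,::-1])
    c=vision.calibration(n); print(n,{k:(v.round(4).tolist() if hasattr(v,'round') else v) for k,v in c.items()})
    if n!="wrist":
        for l in ["squeegee_red","squeegee_blue","hook","organiser","squeegee_red_eye","squeegee_red_tab","hook_tip","deck_edge","hook_free"]:
            try: print(l,[(round(d['p'],2),[round(float(x),1) for x in d['rect']]) for d in recognise(l,n)])
            except Exception as e: print(l,e)
print(robot.current_time_s(),robot.tip_reach,robot.current_eef_rot())
E
```

```text
pics
scene {'mtx': [[430.21, 0.0, 323.3924], [0.0, 430.21, 192.941], [0.0, 0.0, 1.0]], 'extrinsics': [[0.7352, 0.6779, -0.0029, -0.3869], [-0.3545, 0.3881, 0.8507, 0.0617], [0.5778, -0.6244, 0.5256, -1.8886], [0.0, 0.0, 0.0, 1.0]]}
squeegee_red [(0.84, [305.1, 237.6, 34.0, 19.9]), (0.72, [390.4, 240.8, 27.9, 23.6]), (0.51, [312.0, 185.4, 21.2, 10.6]), (0.49, [332.6, 190.8, 14.4, 20.8])]
squeegee_blue [(0.74, [278.5, 243.1, 12.4, 48.3])]
hook [(0.87, [278.9, 259.6, 65.7, 75.8]), (0.74, [182.6, 277.1, 35.4, 41.3])]
organiser [(0.93, [354.1, 176.7, 76.3, 100.7])]
squeegee_red_eye [(0.9, [392.9, 237.9, 26.7, 22.3]), (0.75, [311.4, 184.8, 23.7, 7.9]), (0.65, [334.2, 190.2, 17.4, 21.5]), (0.63, [307.2, 238.9, 36.2, 13.1])]
squeegee_red_tab [(0.68, [307.8, 238.9, 39.1, 17.3]), (0.57, [391.0, 238.2, 30.0, 25.8]), (0.54, [313.7, 187.9, 25.2, 7.3]), (0.53, [331.1, 191.0, 15.3, 19.0])]
hook_tip [(0.74, [276.8, 262.7, 61.8, 75.2]), (0.36, [332.5, 189.5, 19.7, 24.2])]
deck_edge [(0.92, [354.3, 176.9, 77.2, 104.3]), (0.69, [185.1, 276.7, 43.4, 40.0]), (0.37, [277.3, 262.2, 69.8, 72.8])]
hook_free 
[... 682 characters left out ...]
28.3]), (0.66, [282.0, 229.9, 16.7, 13.9]), (0.62, [249.4, 287.1, 45.7, 36.3])]
squeegee_red_tab [(0.92, [346.5, 211.2, 53.7, 28.3]), (0.74, [280.4, 144.6, 32.5, 40.8]), (0.61, [249.2, 285.6, 42.9, 41.4]), (0.58, [278.6, 227.2, 14.6, 7.6])]
hook_tip [(0.8, [408.5, 188.3, 54.4, 59.7]), (0.58, [245.8, 209.9, 104.8, 71.9])]
deck_edge [(0.64, [246.1, 207.6, 106.5, 72.9])]
hook_free [(0.97, [408.4, 187.2, 51.3, 57.7])]
wrist {'mtx': [[281.8232, 0.0, 320.2851], [0.0, 281.8232, 196.3865], [0.0, 0.0, 1.0]], 'T_tool_cam': [[-0.0005, 0.9458, 0.3247, 0.0834], [1.0, 0.0, 0.0014, -0.0003], [0.0013, 0.3247, -0.9458, -0.1473], [0.0, 0.0, 0.0, 1.0]]}
1.05 0.017 [1.79994802e+02 1.56283403e-03 1.63798944e+02]
```

View pictures.

Run:
```python
import cv2
a=cv2.imread("pics/scene0.png"); cv2.imwrite("pics/scene0c.png",cv2.resize(a[110:330,150:440],None,fx=2.7,fy=2.7,interpolation=2))
a=cv2.imread("pics/top0.png"); cv2.imwrite("pics/top0c.png",cv2.resize(a[120:320,140:460],None,fx=2.5,fy=2.5,interpolation=2))
```

```text
(no output)
```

View pics/scene0.png

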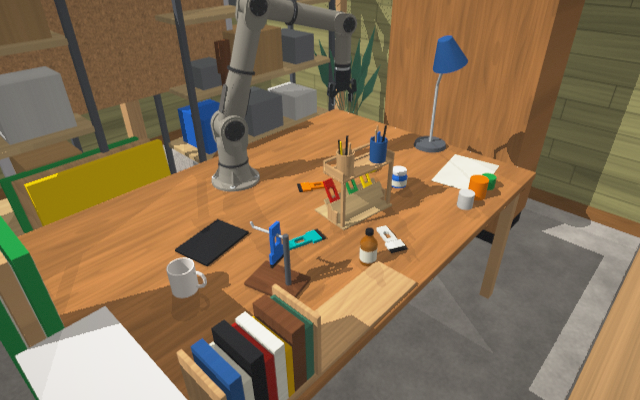

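View pics/top0.png

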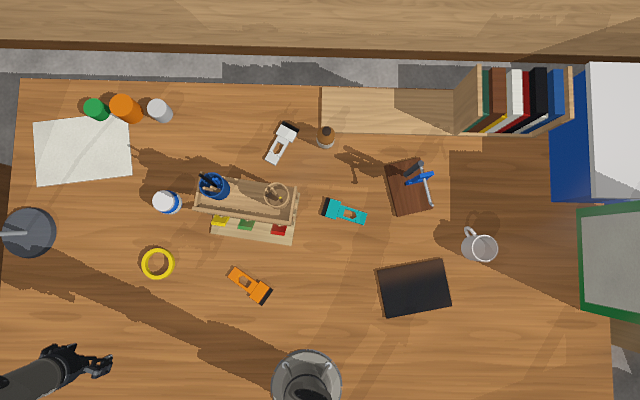

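```bash
sleep 1
```

```text
(no output)
```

View pics/scene0c.png

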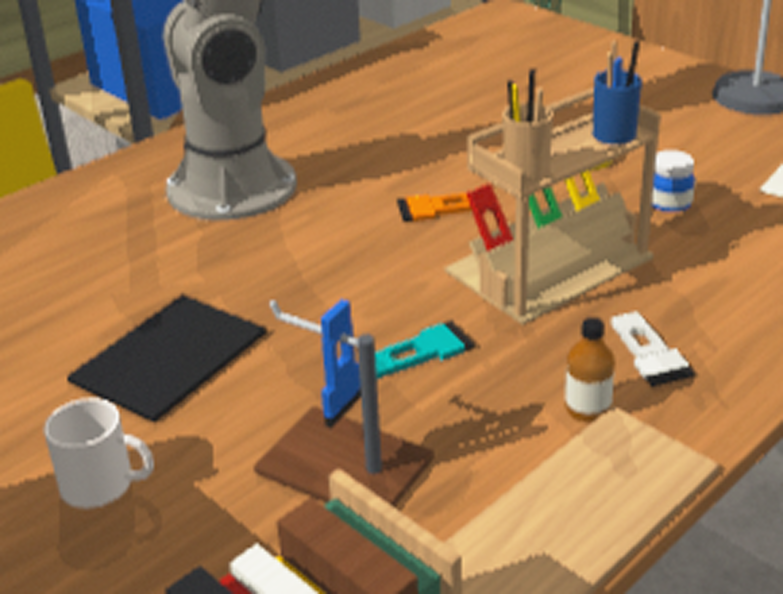

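View pics/top0c.png

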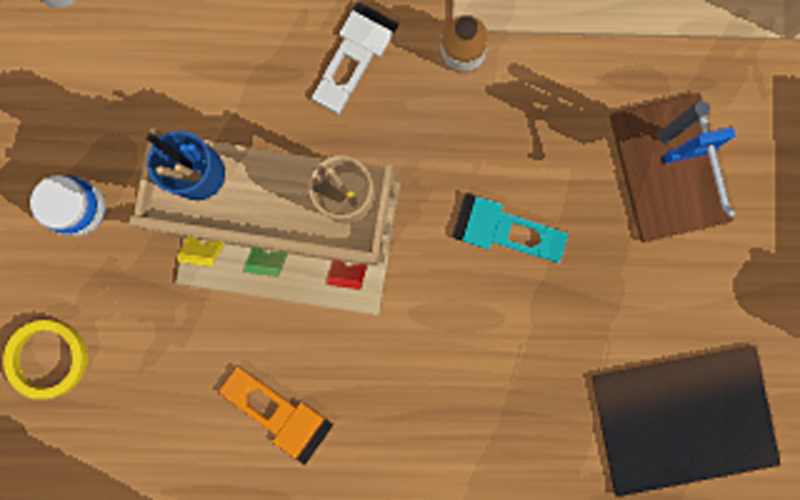

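```bash
cat > h.py <<'E'
import numpy as np, cv2
from scipy.optimize import least_squares
from scipy.spatial.transform import Rotation as Ro
from station import robot, fingers, vision, workorder, recognise
def cam(name,T_tool=None):
    c=vision.calibration(name); K=np.array(c['mtx'])
    if name=='wrist': E=np.linalg.inv(T_tool@np.array(c['T_tool_cam']))
    else: E=np.array(c['extrinsics'])
    return K,E
def proj(KE,P):
    K,E=KE; P=np.atleast_2d(P); q=P@E[:3,:3].T+E[:3,3]; q=q*[1,-1,-1]
    u=q@K.T; return u[:,:2]/u[:,2:]
def frame(x,y,yaw,P):
    c,s=np.cos(yaw),np.sin(yaw); P=np.atleast_2d(P); return np.c_[x+c*P[:,0]-s*P[:,1],y+s*P[:,0]+c*P[:,1],P[:,2]]
def tool():
    T=np.eye(4); T[:3,:3]=Ro.from_euler('xyz',robot.current_eef_rot(),degrees=True).as_matrix(); T[:3,3]=robot.current_tool_pos(); return T
def fit(obs,x0):
    # obs: list of (KE, P(3), uv, weight)
    f=lambda v: np.concatenate([w*(proj(k,frame(*v,P))[0]-uv) for k,P,uv,w in obs])
    r=least_squares(f,x0,loss='soft_l1'); return r.x, np.array(r.fun).reshape(-1,2)
E
cat > rough.py <<'E'
from h import *
S=cam('scene');T=cam('top')
s=lambda x,y:np.array([x/2.7+150,y/2.7+110]); t=lambda x,y:np.array([x/2.5+140,y/2.5+120])
hk=[(T,[0,0,.199],t(702,107),1),(T,[-.112,0,.207],t(729,212),1),(T,[.045,.06,.014],t(611,113),1),(T,[-.125,.06,.014],t(641,241),1),
(S,[0,0,.199],s(367,340),1),(S,[-.112,0,.207],s(273,305),1),(S,[-.125,.06,.014],s(313,408),1),(S,[.045,-.06,.014],s(385,508),.3),(S,[-.125,-.06,.014],s(256,467),1),(S,[.045,.06,.014],s(432,459),1)]
v,r=fit(hk,[.6,-.25,0.1]); print('hook',v.round(4),np.degrees(v[2]).round(1)); print(r.round(1).tolist())
b=np.array([-.0306,0,.1373])
og=[]
for y,(u,w) in zip([-.084,0,.084],[(349,266),(265,256),(200,245)]): og.append((T,b+[0,y,0],t(u,w),1))
v2,r=fit(og,[.55,.1,0.]); print('org',v2.round(4),np.degrees(v2[2]).round(1)); print(r.round(1).tolist())
og+=[(S,b+[0,-.084,0],s(480,192),1),(S,b+[0,-.104,0],s(494,186),.0)]
v2,r=fit(og,v2); print('org',v2.round(4),np.degrees(v2[2]).round(1)); print(r.round(1).tolist())
E
python3 rough.py
```

```text
hook [ 0.6571 -0.3015  0.2482] 14.2
[[0.2, -0.4], [0.6, -3.1], [-0.2, -0.7], [0.8, -0.1], [-1.0, -0.9], [1.4, -1.2], [-0.4, -1.8], [-0.8, 1.0], [-1.8, -1.0], [0.5, -3.7]]
org [ 0.5173  0.1678 -0.1211] -6.9
[[-1.0, 0.0], [3.2, -0.1], [-0.3, 0.1]]
org [ 0.5167  0.1668 -0.1282] -7.3
[[-0.8, 0.4], [3.5, 0.0], [0.0, 0.1], [1.5, 0.0], [-0.0, 0.0]]
```

```bash
cat >> h.py <<'E'
def Rorg(yaw,tilt=.61):
    z=np.array([np.sin(tilt),0,-np.cos(tilt)]);y=np.array([0,1.,0]);x=np.cross(y,z)
    return Ro.from_euler('z',yaw).as_matrix()@np.c_[x,y,z]
def rpy(R): return Ro.from_matrix(R).as_euler('xyz',degrees=True)
E
python3 - <<'E'
from h import *
v=[.517,.167,-.125]; R=Rorg(v[2]); tab=frame(*v,[-.022,-.084,.125])[0]
p=tab-R[:,2]*.16; print(tab,p,rpy(R))
print(robot.inverse_kinematics(p,rpy(R)),robot.inverse_kinematics(tab,rpy(R)))
robot.move_to(p,rpy(R)); print(robot.current_time_s(), robot.current_joint_positions())
T=tool(); im=vision.grab_frame('wrist'); cv2.imwrite('pics/w1.png',im[:,:,::-1]); np.save('w1.npy',T)
print([(round(d['p'],2),np.round(d['rect'],1).tolist()) for d in recognise('squeegee_red_tab','wrist')])
E
```

```text
[0.48469897 0.08639824 0.125     ] [0.39375533 0.09782578 0.25614368] [180.          34.9504255  172.83802756]
None [-50.56092731  -0.83000984  25.01676879 135.65089268  52.7732268
  23.27025129  12.01895711]Traceback (most recent call last):
  File "<stdin>", line 5, in <module>
station.PlanningError: the arm cannot take that pose within its joint ranges
```

Run:
```python
from h import *
v=[.517,.167,-.125]; tab=frame(*v,[-.022,-.084,.125])[0]
for fl in (0,1):
  for tilt in (.45,.61):
    R=Rorg(v[2],tilt); a=Rorg(v[2])[:,2]
    if fl: R=R@np.diag([-1,-1,1])
    for d in (0,.03,.06,.08,.1,.12):
        q=robot.inverse_kinematics(tab-a*d,rpy(R)); print(fl,tilt,d,None if q is None else q.round(0))
```

```text
0 0.45 0 [-50.   2.  29. 128.  22.  29.  45.]
0 0.45 0.03 [-52.  -3.  29. 128.  25.  35.  42.]
0 0.45 0.06 [-54.  -8.  28. 127.  27.  41.  39.]
0 0.45 0.08 [-55. -11.  26. 127.  28.  44.  37.]
0 0.45 0.1 [-55. -13.  24. 126.  28.  48.  36.]
0 0.45 0.12 [-52. -15.  19. 125.  27.  51.  37.]
0 0.61 0 [-51.  -1.  25. 136.  53.  23.  12.]
0 0.61 0.03 [-53.  -6.  24. 135.  49.  30.  15.]
0 0.61 0.06 [-56. -11.  23. 135.  47.  36.  17.]
0 0.61 0.08 [-57. -14.  22. 134.  46.  40.  17.]
0 0.61 0.1 [-57. -17.  20. 134.  44.  44.  18.]
0 0.61 0.12 None
1 0.45 0 [ -29.    2.    9.  127.   24.   30. -137.]
1 0.45 0.03 [ -28.   -2.    5.  127.   23.   34. -136.]
1 0.45 0.06 [ -28.   -6.    4.  127.   22.   39. -136.]
1 0.45 0.08 [ -29.   -9.    3.  126.   21.   42. -136.]
1 0.45 0.1 [ -29.  -11.    3.  126.   21.   45. -136.]
1 0.45 0.12 [ -30.  -13.    2.  125.   20.   49. -136.]
1 0.61 0 [  16.    2.  -42.  134.   54.   24. -169.]
1 0.61 0.03 [  14.   -4.  -39.  134.   39.   25. -155.]
1 0.61 0.06 [   3.   -9.  -29.  133.   31.   29. -148.]
1 0.61 0.08 [  -2.  -12.  -24.  133.   27.   32. -145.]
1 0.61 0.1 [  -6.  -15.  -21.  132.   25.   35. -143.]
1 0.61 0.12 None
```

Run:
```python
from h import *
v=[.517,.167,-.125]; tab=frame(*v,[-.022,-.084,.125])[0]
a=Rorg(v[2])[:,2]; R=Rorg(v[2])
robot.move_to(tab-a*.09,rpy(R)); print(robot.current_time_s(), robot.current_joint_positions())
T=tool(); im=vision.grab_frame('wrist'); cv2.imwrite('pics/w1.png',im[:,:,::-1]); np.save('w1.npy',T)
print([(round(d['p'],2),np.round(d['rect'],1).tolist()) for d in recognise('squeegee_red_tab','wrist')])
```

```text
2.9 [-57.4877484  -15.58460609  20.83128561 133.85364117  45.0095332
  42.49717529  17.59329734]
[(0.81, [177.9, 158.7, 115.8, 44.6]), (0.7, [345.0, 225.6, 55.6, 47.1]), (0.57, [319.5, 180.7, 54.7, 30.6])]
```

View pics/w1.png

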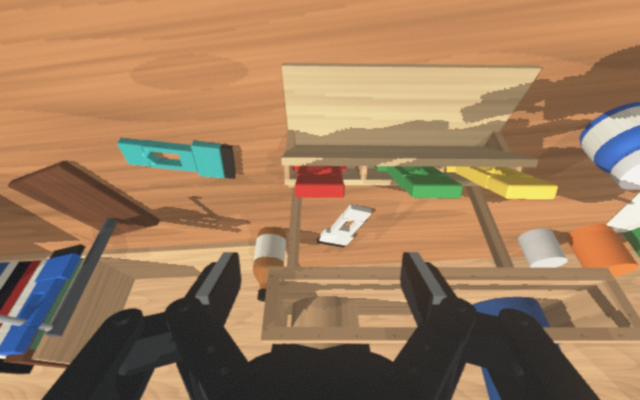

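Run:
```python
from h import *
a=cv2.imread('pics/w1.png'); b=cv2.resize(a[140:230,270:400],None,fx=6,fy=6,interpolation=cv2.INTER_CUBIC)
cv2.imwrite('pics/w1c.png',b)
K=cam('wrist',np.load('w1.npy'))
v=[.517,.167,-.125]; 
for yy in (-.084,0,.084):
  for oz in (.14,.11):
   for oy in (-.02,.02):
    for ox in (-.006,.006):
     P=np.array([-.022,yy+oy,.125])+(oz-.125)*np.array([-.573,0,.82])+ox*np.array([.82,0,.573])
     print(yy,oz,oy,ox,proj(K,frame(*v,P))[0].round(1))
```

```text
-0.084 0.14 -0.02 -0.006 [295.6 196.8]
-0.084 0.14 -0.02 0.006 [296.  210.2]
-0.084 0.14 0.02 -0.006 [343.5 196.9]
-0.084 0.14 0.02 0.006 [343.1 210.2]
-0.084 0.11 -0.02 -0.006 [298.3 186.3]
-0.084 0.11 -0.02 0.006 [298.6 198.4]
-0.084 0.11 0.02 -0.006 [341.  186.4]
-0.084 0.11 0.02 0.006 [340.7 198.5]
0 0.14 -0.02 -0.006 [396.1 196.9]
0 0.14 -0.02 0.006 [394.9 210.3]
0 0.14 0.02 -0.006 [444. 197.]
0 0.14 0.02 0.006 [442.  210.4]
0 0.11 -0.02 -0.006 [388.  186.4]
0 0.11 -0.02 0.006 [387.  198.5]
0 0.11 0.02 -0.006 [430.7 186.5]
0 0.11 0.02 0.006 [429.1 198.6]
0.084 0.14 -0.02 -0.006 [496.6 197.1]
0.084 0.14 -0.02 0.006 [493.8 210.4]
0.084 0.14 0.02 -0.006 [544.5 197.1]
0.084 0.14 0.02 0.006 [540.8 210.5]
0.084 0.11 -0.02 -0.006 [477.7 186.6]
0.084 0.11 -0.02 0.006 [475.4 198.6]
0.084 0.11 0.02 -0.006 [520.4 186.6]
0.084 0.11 0.02 0.006 [517.5 198.7]
```

View pics/w1c.png

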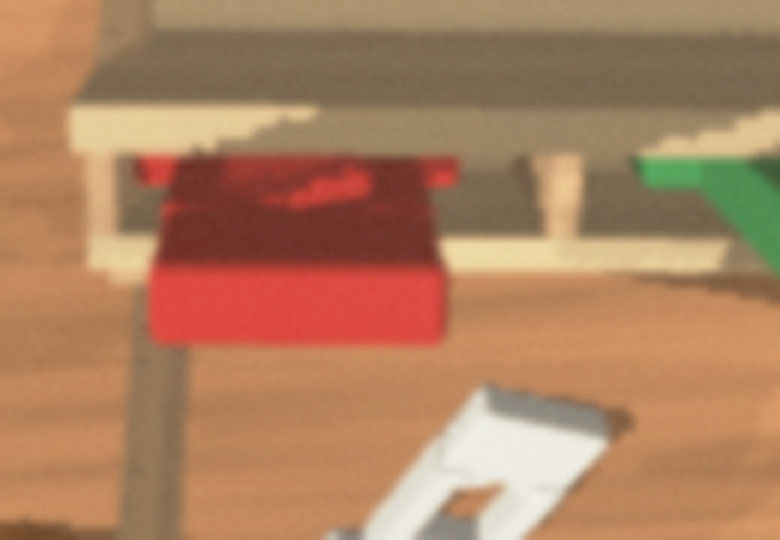

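Run:
```python
from h import *
v=[.517,.167,-.125]; tab=frame(*v,[-.03,-.084,.125])[0]
for tilt,d in ((.2,.14),(.25,.13),(.3,.13),(.3,.1)):
    R=Rorg(v[2],tilt); p=tab-R[:,2]*d
    q=robot.inverse_kinematics(p,rpy(R)); print(tilt,d,q)
    if q is not None: break
robot.move_to(p,rpy(R)); print(robot.current_time_s())
T=tool(); im=vision.grab_frame('wrist'); cv2.imwrite('pics/w2.png',im[:,:,::-1]); np.save('w2.npy',T)
print(proj(cam('wrist',T),tab))
```

```text
0.2 0.14 [-63.40806328  -4.84473898  43.49538644 106.89734356   9.25216911
  66.60222463  60.18531971]
3.7417
[[321.32006694 184.14247042]]
```

View pics/w2.png

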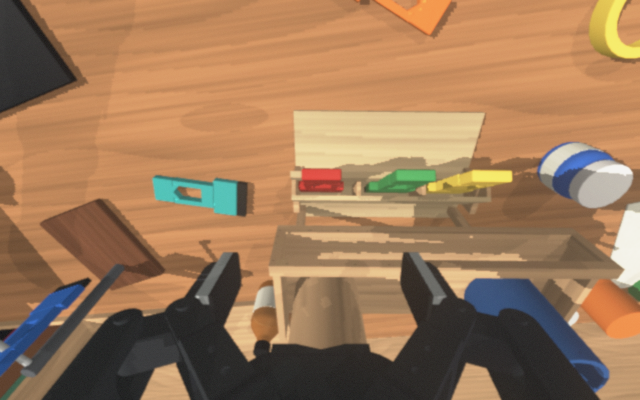

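Run:
```python
from h import *
a=cv2.imread('pics/w2.png'); b=cv2.resize(a[150:220,280:400],None,fx=6,fy=6,interpolation=cv2.INTER_CUBIC)
cv2.imwrite('pics/w2c.png',b)
a=cv2.imread('pics/top0.png'); b=cv2.resize(a[210:250,210:310],None,fx=8,fy=8,interpolation=cv2.INTER_CUBIC)
cv2.imwrite('pics/topc2.png',b)
```

```text
(no output)
```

View pics/w2c.png

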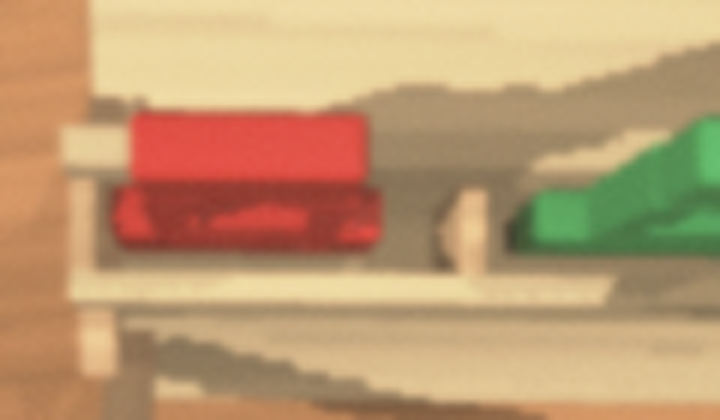

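View pics/topc2.png

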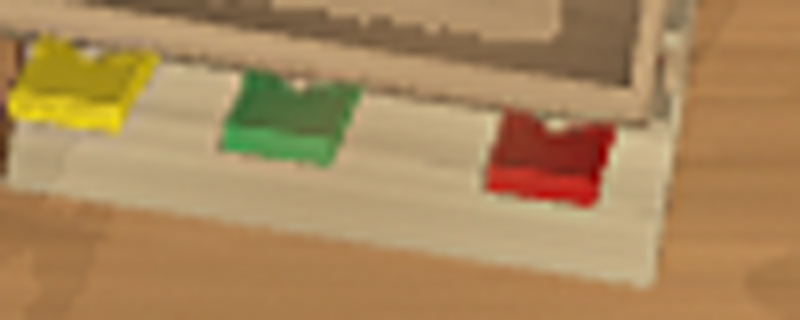

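```bash
cat > red.py <<'E'
from h import *
W1=cam('wrist',np.load('w1.npy'));W2=cam('wrist',np.load('w2.npy'));T=cam('top')
C=np.array([[-.006,-.02,.14],[-.006,.02,.14],[.006,-.02,.14],[.006,.02,.14]])
w1=np.array([(294.7,184.2),(344.2,184.2),(295.3,197.5),(343.8,197.5)])
w2=np.array([(302.2,168.7),(341.5,169),(302.5,180.8),(341,180.5)])
t=np.array([(283.8,235.8),(270.9,233.8),(285,231.5),(271.5,230)])
def pts(v,C): # v: butt centre xyz, yaw, tilt
    R=Ro.from_euler('zy',[v[3],-v[4]]).as_matrix()
    return v[:3]+(C-[0,0,.14])@R.T
def solve(cams,wt=.02):
    f=lambda v:np.concatenate([(w*(proj(k,pts(v,C))-u)).ravel() for k,u,w in cams]+[[(v[4]-.61)/wt]])
    r=least_squares(f,[.46,.09,.13,-.125,.61]); return r.x,np.abs(r.fun).max(),f(r.x)
if __name__=='__main__':
  for cs in ([(W1,w1,1),(W2,w2,1)],[(W1,w1,1),(W2,w2,1),(T,t,1.)]):
    x,m,fr=solve(cs); print(x.round(4),m.round(2)); print(fr.round(1))
    print('tab',pts(x,np.array([[0,0,.125]])),'blade',pts(x,np.array([[0,0,0.]])))
E
python3 red.py
```

```text
[ 0.461   0.0894  0.1355 -0.0935  0.6079] 0.99
[-0.1 -0.9  0.6 -0.3 -0.1 -0.1  0.7  0.7 -0.7  0.7 -0.1 -0.4 -1.   0.4
  0.5  0.1 -0.1]
tab [[0.46955211 0.08940143 0.12314788]] blade [[0.54094487 0.08940143 0.02054148]]
[ 0.4603  0.0895  0.1361 -0.0953  0.6071] 1.1
[-0.2 -0.9  0.7 -0.2 -0.2  0.   0.8  0.9 -0.8  0.3 -0.  -0.7 -1.   0.1
  0.6 -0.2  1.1 -1.1 -0.1 -0.5  0.2 -0.3 -0.4 -0.2 -0.1]
tab [[0.46890634 0.08949631 0.12375418]] blade [[0.54021874 0.08949631 0.02109191]]
```

```bash
sed -i "s/'zy'/'ZY'/" red.py; python3 red.py
```

```text
[ 0.461   0.0895  0.1354 -0.1241  0.6082] 1.08
[-0.1 -0.6  0.7 -0.6 -0.3  0.3  0.7  0.3 -0.7  0.3 -0.   0.  -1.1  0.1
  0.5  0.4 -0.1]
tab [[0.46954007 0.08845051 0.12311116]] blade [[0.54041274 0.07961325 0.02052477]]
[ 0.4604  0.0896  0.136  -0.1239  0.6075] 1.12
[-0.2 -0.5  0.8 -0.5 -0.3  0.5  0.8  0.4 -0.7 -0.   0.1 -0.3 -1.1 -0.2
  0.6  0.1  1.  -0.8 -0.1 -0.8  0.1 -0.  -0.4 -0.6 -0.1]
tab [[0.46888604 0.08854452 0.12372721]] blade [[0.53969084 0.07972415 0.02109251]]
```

Run:
```python
from h import *
tab=np.array([.4692,.0885,.1235]); R=Rorg(-.124,.608); a=R[:,2]; o=rpy(R)
fingers.gripper_to(.7,90)
robot.move_to(tab-a*.085,o)
print(robot.line_to(tab+a*.002,None,.12,f_stop=10), robot.current_tool_pos(),tab+a*.002,robot.current_contact_force())
fingers.gripper_to(0.0,90); print(robot.current_finger_gap(),robot.current_contact_force(),robot.current_time_s())
im=vision.grab_frame('wrist'); cv2.imwrite('pics/w3.png',im[:,:,::-1])
```

```text
False [0.47103443 0.08850427 0.12259018] [0.47033368 0.0883587  0.12185842] [-0.0956939  -0.03874586  0.75746388]
0.43924698159667064 [-9.19180331 -1.57950942 11.82091382] 6.175
```

View pics/w3.png

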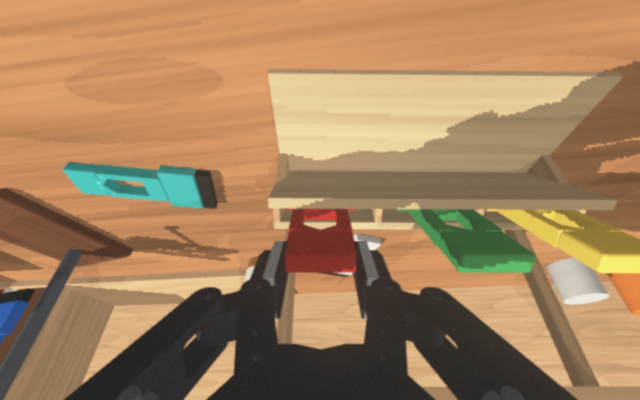

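Run:
```python
from h import *
tab=np.array([.4692,.0885,.1235]); R=Rorg(-.124,.608); a=R[:,2]
robot.line_to(tab-a*.092,None,.06)
print(robot.current_contact_force(),robot.current_finger_gap(),robot.current_time_s(),robot.current_tool_pos())
im=vision.grab_frame('wrist'); cv2.imwrite('pics/w4.png',im[:,:,::-1])
im=vision.grab_frame('scene'); cv2.imwrite('pics/s4.png',cv2.resize(im[130:270,230:440,::-1],None,fx=3.5,fy=3.5))
for p,y in (((.41,.08,.26),-.124),((.41,.0,.26),.05),((.40,-.2,.26),.248),((.51,-.335,.25),.248),((.58,-.32,.21),.248)):
  print(p,robot.inverse_kinematics(p,rpy(Rorg(y,0))))
```

```text
[-0.2145635   0.10085133 -1.71108568] 0.435289711539971 7.9417 [0.41693087 0.09478261 0.1987698 ]
(0.41, 0.08, 0.26) [-5.94090719e+01 -1.28121019e-01  4.65880332e+01  1.02963870e+02
  9.54716623e-02  7.71241971e+01  7.00529384e+01]
(0.41, 0.0, 0.26) [-37.45045384  -0.93905485  34.94931094 103.63547084   0.55177457
  77.13483343  90.23717236]
(0.4, -0.2, 0.26) [-18.45731785   5.01345937  46.65138495  99.2167675   -3.73412273
  77.36318557 133.11179757]
(0.51, -0.335, 0.25) [ 51.12374469  27.45600999 -30.64011079  72.89553535  13.68819867
  83.21392068 125.95708572]
(0.58, -0.32, 0.21) [ -1.58609979  40.11846469  54.83774489  69.37765013 -31.89721304
  85.52794306 152.75101845]
```

View pics/w4.png

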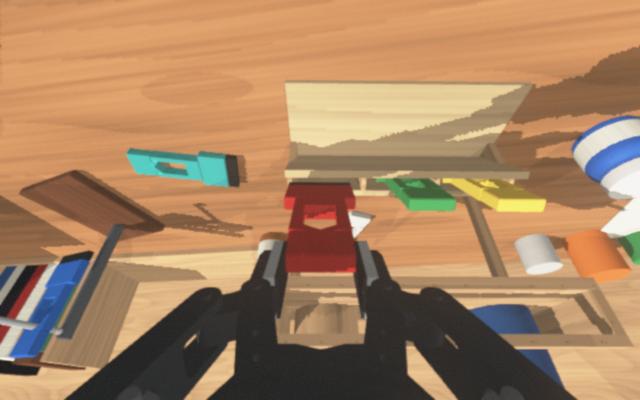

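View pics/s4.png

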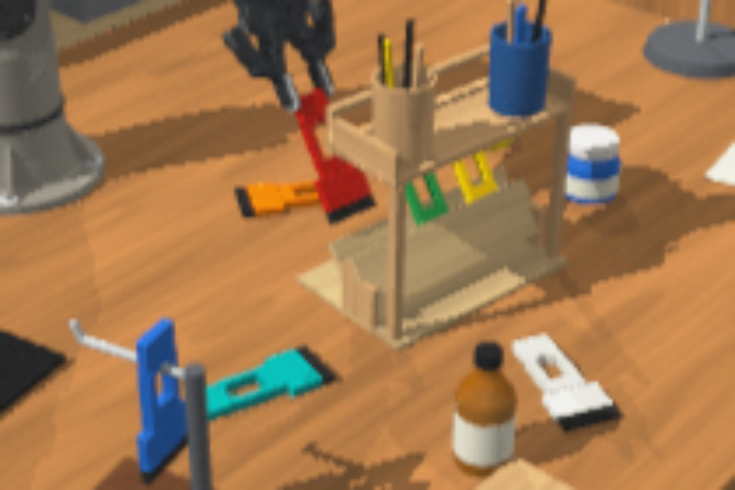

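Run:
```python
from h import *
robot.line_to((.39,.085,.27),rpy(Rorg(-.124,0)),.12)
print(robot.current_time_s(),robot.current_joint_positions())
p=(.43,-.30,.29); print(robot.inverse_kinematics(p,rpy(Rorg(.248,0))))
hk=[.6571,-.3015,.248]
for y in (.248,):
  for hx in (-.17,-.12,-.075): print(robot.inverse_kinematics(frame(*hk,[hx,0,.23])[0],rpy(Rorg(y,0))))
```

```text
9.3417 [-57.20962271  -3.45447308  40.79460734 104.02067646   2.30597788
  78.62875914  66.02024495]
[ -5.68538205  17.22790923  51.29292509  84.99324584 -13.43317777
  84.19492204 149.91133144]
[ -3.2207172   32.92810915  59.63572352  79.32022434 -28.17236057
  83.42681564 159.58236922]
[ -4.69571738  39.12622625  63.61727886  73.10006549 -34.4595701
  87.54786476 158.60007614]
[ -3.61666111  42.78999688  62.53340555  66.55205415 -37.06690692
  90.26142418 155.08312506]
```

Run:
```python
from h import *
hk=[.6571,-.3015,.248]
p=frame(*hk,[-.21,0,.30])[0]; o=rpy(Rorg(.248,0))
robot.line_to(p,o,.15); robot.pause(.3)
print(robot.current_time_s(),robot.current_joint_positions(),robot.current_finger_gap())
T=tool(); im=vision.grab_frame('wrist'); cv2.imwrite('pics/w5.png',im[:,:,::-1]); np.save('w5.npy',T)
im=vision.grab_frame('scene'); cv2.imwrite('pics/s5.png',cv2.resize(im[130:310,190:400,::-1],None,fx=3.3,fy=3.3,interpolation=2))
print(proj(cam('wrist',T),frame(*hk,[[0,0,.199],[-.112,0,.207],[-.112,0,.19]])))
```

```text
12.75 [ -0.97005266  26.66735573  58.2841276   75.70588949 -22.45122118
  89.53953979 158.77882372] 0.4326980083973818
[[320.89058254 364.76236194]
 [320.94862752 288.78487382]
 [320.93554886 278.73263318]]
```

View pics/w5.png

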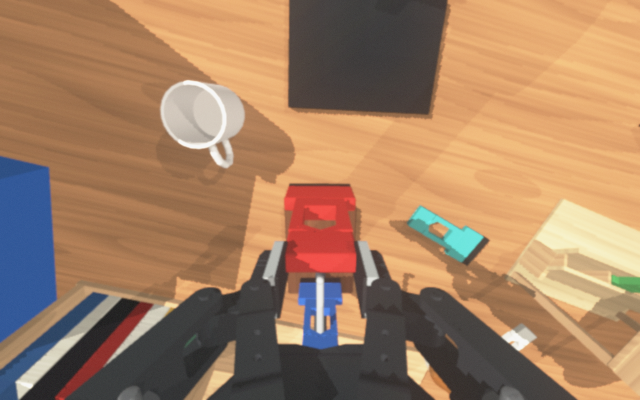

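View pics/s5.png

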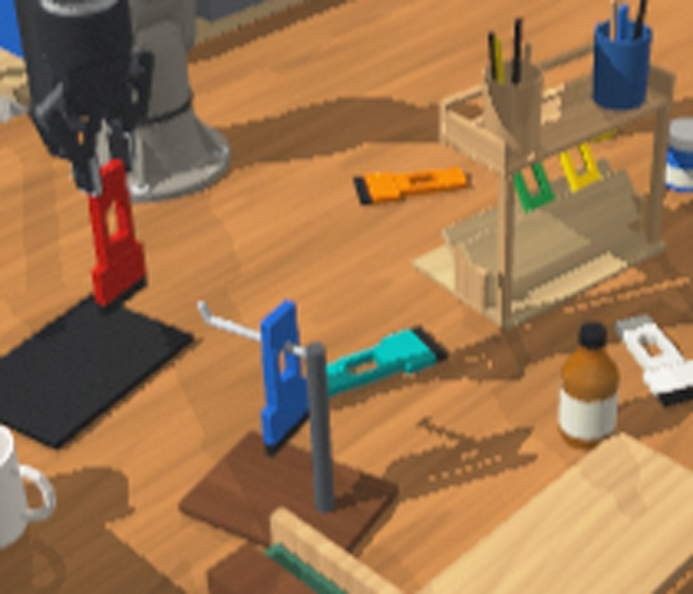

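Run:
```python
from h import *
a=cv2.imread('pics/w5.png'); b=cv2.resize(a[170:350,250:390],None,fx=4.4,fy=4.4,interpolation=cv2.INTER_CUBIC)
cv2.imwrite('pics/w5c.png',b[:600*1]); print(b.shape)
b=cv2.resize(a[265:345,280:360],None,fx=7,fy=7,interpolation=cv2.INTER_CUBIC); cv2.imwrite('pics/w5d.png',b)
```

```text
(792, 616, 3)
```

View pics/w5c.png

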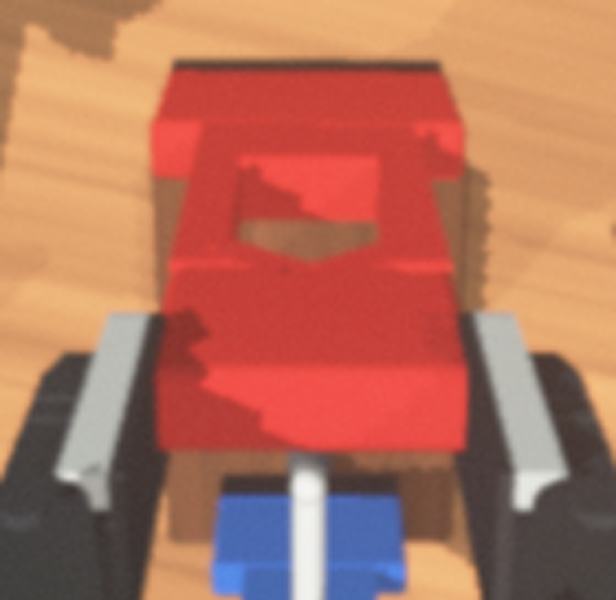

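View pics/w5d.png

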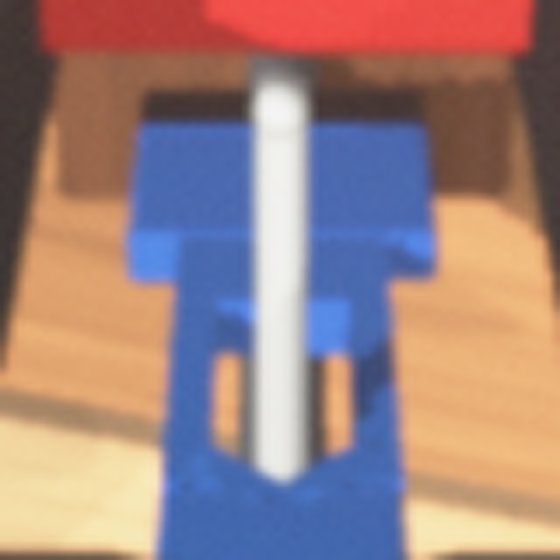

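```bash
cat > inhand.py <<'E'
from h import *
def inhand(obs):
    c=cam('wrist',np.eye(4))
    # own -> tool: own x = -tool x, own y= tool y, own z=-tool z ; v=[dx,dz0(own z at TCP),tilt,dy,roll about x]
    B=np.diag([-1.,1,-1])
    def pt(v,P):
        R=B@Ro.from_euler('yx',[v[2],v[4]]).as_matrix()
        return (np.array(P)-[0,0,v[1]])@R.T+[v[0],v[3],0]
    f=lambda v:np.concatenate([(proj(c,pt(v,P))[0]-u) for P,u in obs])
    r=least_squares(f,[0,.123,0,0,0]); return r.x,r.fun,pt
if __name__=='__main__':
    g=lambda x,y:np.array([250+x/4.4,170+y/4.4])
    obs=[([-.006,-.02,.14],g(160,365)),([-.006,.02,.14],g(467,365)),([.006,-.02,.14],g(158,450)),([.006,.02,.14],g(467,450)),
     ([-.006,-.03,0],g(173,63)),([-.006,.03,0],g(440,63)),([-.006,-.03,.05],g(152,122)),([-.006,.03,.05],g(463,122))]
    x,fr,pt=inhand(obs); print(x.round(4)); print(fr.round(1))
    hk=[.6571,-.3015,.248]; K=cam('wrist',np.load('w5.npy'))
    for hx in (-.02,-.03,-.04,-.11,-.118,-.125): print(hx,proj(K,frame(*hk,[[hx,0,.194],[hx,0,.205]])).round(1).tolist())
E
python3 inhand.py
```

```text
[-0.0028  0.1304 -0.0023 -0.0002 -0.0093]
[-1.3  0.3  1.  -0.   0.  -0.4  0.2 -0.7  1.1 -1.1 -1.1 -1.3  0.4  1.7
 -0.2  1.5]
-0.02 [[320.9, 348.0], [320.9, 356.2]]
-0.03 [[320.9, 341.3], [320.9, 349.3]]
-0.04 [[320.9, 334.5], [320.9, 342.4]]
-0.11 [[320.9, 282.6], [320.9, 289.2]]
-0.118 [[320.9, 276.2], [321.0, 282.6]]
-0.125 [[320.9, 270.4], [321.0, 276.7]]
```

Run:
```python
from h import *
hk=[.6571,-.3015,.248]
p=frame(*hk,[-.175,0.0005,.2345])[0]
robot.line_to(p,None,.12); robot.pause(.3)
print(robot.current_time_s(),robot.current_tool_pos()-p)
T=tool(); im=vision.grab_frame('wrist'); cv2.imwrite('pics/w6.png',cv2.resize(im[170:350,220:420,::-1],None,fx=3.3,fy=3.3,interpolation=2)); np.save('w6.npy',T)
im=vision.grab_frame('scene'); cv2.imwrite('pics/s6.png',cv2.resize(im[190:300,210:330,::-1],None,fx=5.4,fy=5.4,interpolation=2))
S=cam('scene'); 
print(((proj(S,frame(*hk,[[-.118,0,.205],[-.112,0,.19],[-.02,0,.19]]))-[210,190])*5.4).round())
```

```text
13.9167 [-7.52708905e-05 -4.44838192e-04  6.96336177e-04]
[[221. 172.]
 [232. 197.]
 [374. 246.]]
```

View pics/w6.png

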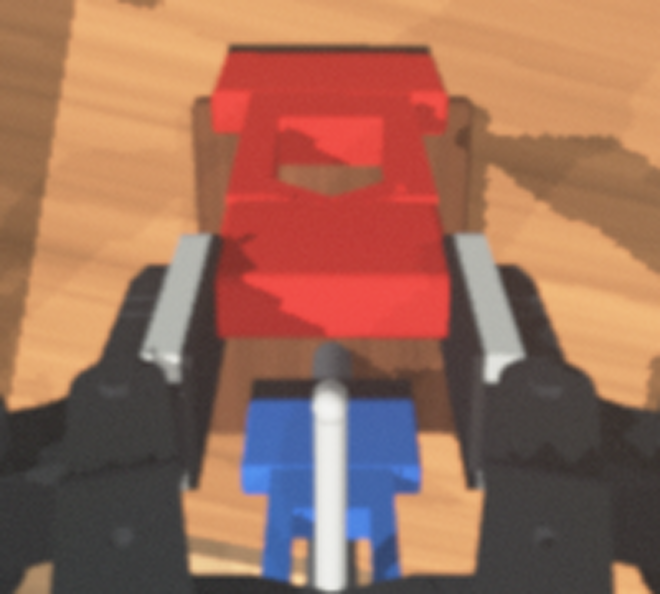

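View pics/s6.png

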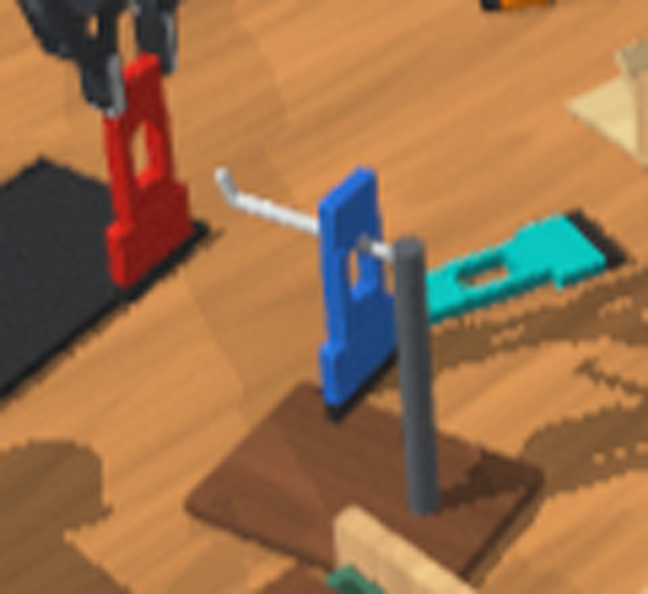

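Run:
```python
from h import *
hk=[.6571,-.3015,.248]
p=frame(*hk,[-.085,0.0005,.2345])[0]
print(robot.line_to(p,None,.05,f_stop=4)); 
print(robot.current_time_s(),robot.current_tool_pos()-p,robot.current_contact_force())
T=tool(); im=vision.grab_frame('wrist'); cv2.imwrite('pics/w7.png',cv2.resize(im[170:350,220:420,::-1],None,fx=3.3,fy=3.3,interpolation=2)); np.save('w7.npy',T)
im=vision.grab_frame('scene'); cv2.imwrite('pics/s7.png',cv2.resize(im[190:300,210:330,::-1],None,fx=5.4,fy=5.4,interpolation=2))
```

```text
False
15.9667 [-0.00029085 -0.00020215  0.00010723] [-0.36852214  0.10519535 -2.02271815]
```

View pics/w7.png

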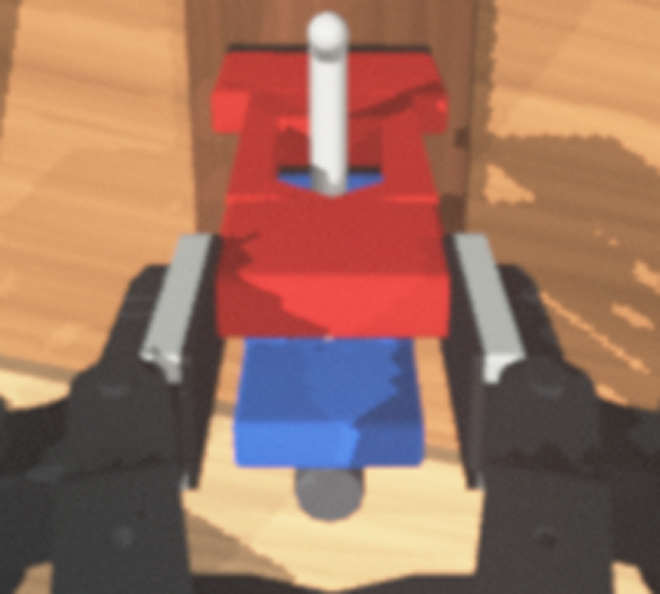

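View pics/s7.png

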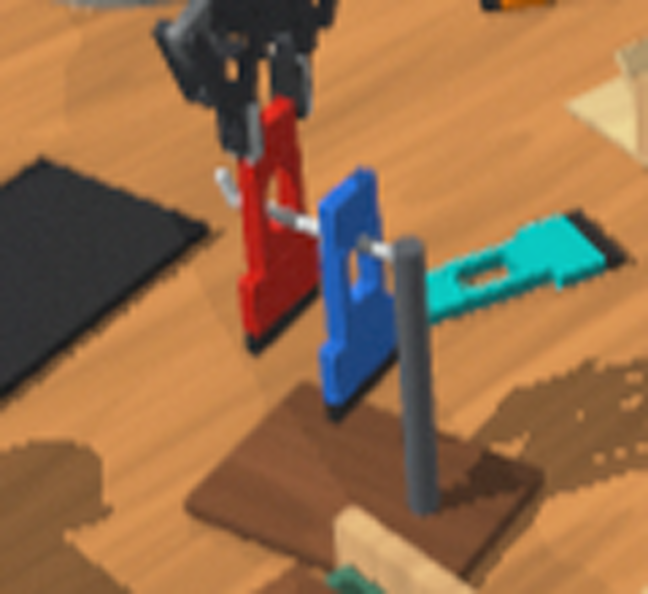

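Run:
```python
from h import *
p=robot.current_tool_pos(); p=np.array(p)
q=p.copy(); q[2]=.216; robot.line_to(q,None,.04); print(robot.current_contact_force())
q[2]=.200; print(robot.line_to(q,None,.015,f_stop=2)); 
print(robot.current_time_s(),robot.current_tool_pos(),robot.current_contact_force())
im=vision.grab_frame('wrist'); cv2.imwrite('pics/w8.png',cv2.resize(im[170:350,220:420,::-1],None,fx=3.3,fy=3.3,interpolation=2))
im=vision.grab_frame('scene'); cv2.imwrite('pics/s8.png',cv2.resize(im[190:300,210:330,::-1],None,fx=5.4,fy=5.4,interpolation=2))
```

```text
[ 0.4685398 -0.5098619 -0.8644498]
True
17.35 [ 0.57440674 -0.32213663  0.20677017] [-0.37279405 -0.45316103  3.75535162]
```

View pics/w8.png

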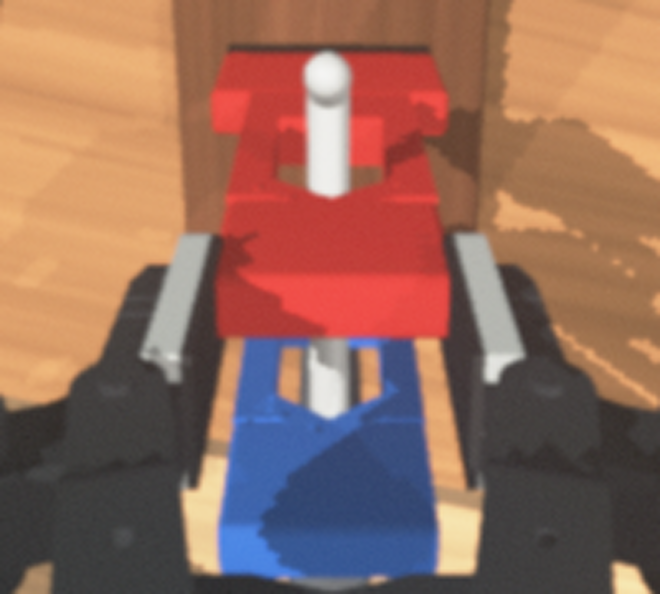

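View pics/s8.png

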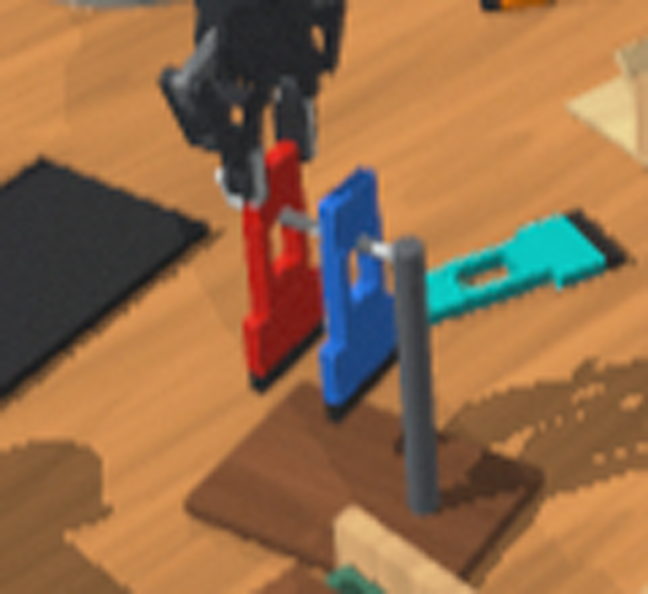

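Run:
```python
from h import *
p=np.array(robot.current_tool_pos()); 
fingers.gripper_to(.75); robot.pause(.5)
p[2]=.33; print(robot.line_to(p,None,.1)); 
robot.pause(1.5)
print(robot.current_time_s(),robot.current_tool_pos(),robot.current_contact_force())
im=vision.grab_frame('wrist'); cv2.imwrite('pics/w9.png',im[:,:,::-1])
im=vision.grab_frame('scene'); cv2.imwrite('pics/s9.png',cv2.resize(im[190:300,210:330,::-1],None,fx=5.4,fy=5.4,interpolation=2))
T=tool();np.save('w9.npy',T)
robot.pause(.4); im2=vision.grab_frame('scene'); print(np.abs(im2.astype(int)-im).max())
```

```text
False
21.2167 [ 0.57437755 -0.32215839  0.32999328] [-0.10846004  0.05850576  0.65530083]
13
```

View pics/w9.png

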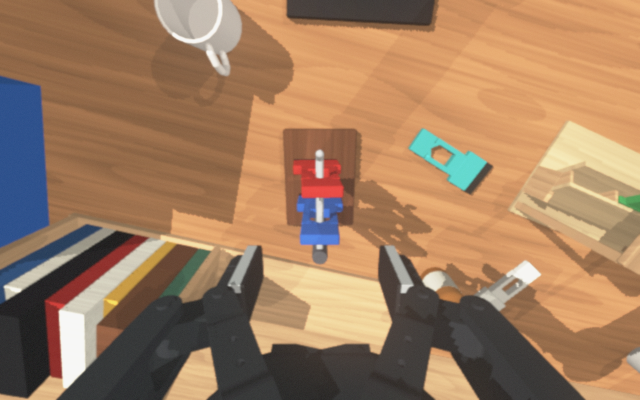

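View pics/s9.png

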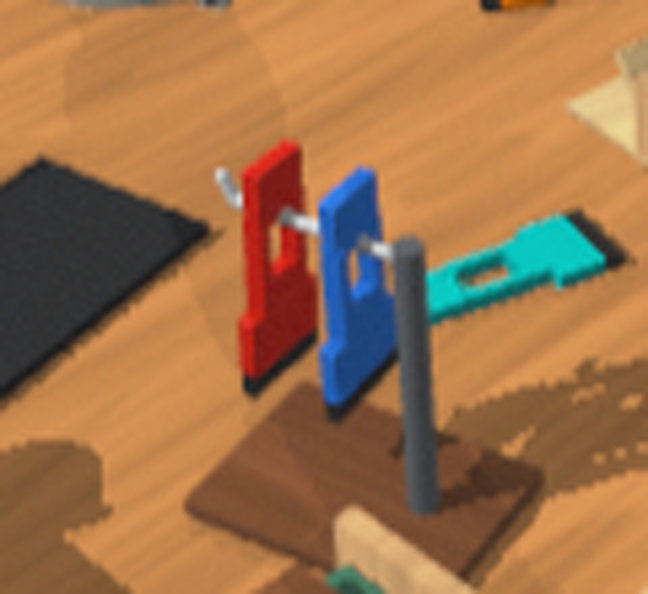

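Run:
```python
from h import *
f=[]
for i in range(5):
    f.append(vision.grab_frame('scene')[190:300,210:330].astype(int)); robot.pause(.7)
print([np.abs(f[i+1]-f[i]).max() for i in range(4)],[(np.abs(f[i+1]-f[i])>8).sum() for i in range(4)],robot.current_time_s())
if np.abs(f[4]-f[3]).max()<20:
    workorder.close_job(); print('closed')
```

```text
[np.int64(12), np.int64(13), np.int64(11), np.int64(12)] [np.int64(15), np.int64(10), np.int64(19), np.int64(19)] 25.5167
the job is handed in; nothing more can be done
closed
```

I drew the red squeegee out of its pocket along the slant, carried it upright to the hook stand and threaded its window over the upturned tip. I then lowered it onto the outer part of the bar, let go, backed off upwards and handed the job in at about 25.5 s.

- **Setting down:** the descent stopped on light contact; the force on the tool was about 4 N just before release.
- **Hanging:** the last scene and wrist pictures show red upright on the bar between blue and the tip. Blue is still on the hook, and the hand is well clear above.
- **At rest:** five pictures over about 3 s differed only at noise level (11 to 13 grey levels), so nothing was swinging.
- **Other things:** I saw no contact with green, yellow, the mug or the bottle. I did not measure those, the tape roll or the jar afterwards. No force stop tripped unexpectedly.

Two estimates disagreed, both inside the clearances I allowed:
- **Grip height:** I got 123 mm along the squeegee from the grasp and 130 mm from the wrist picture; contact with the bar occurred where a value of about 122 mm predicts.
- **Hook position:** my estimate of the hook stand along its bar looked about 8 mm too far from the robot.

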